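# Start a cold wash at the laundry console

## Task

Start a cold wash: with the fingertips, press the yellow power button, then the blue cold-wash button, then the green start button, in that order, each gently but right down so that it stays in. Do not press the red cancel button or turn the dial, and leave the bottle, cup and jar where they stand; nothing is to be picked up. Finish clear of the console.

Things in the scene. Friction and masses are not known exactly. Their poses are not given: they have to be found in the camera images.
- console: White fixed console, black top face, 210 mm (its x) by 320 mm (its y); top face 50 mm above the counter. Origin: centre of its underside. Four round buttons sit at (+-55, +-105) mm from its centre, the colours changing corners each time; a white dial 20 mm from its centre towards its -x; a flat display.
- power_top (a point): Top centre of the yellow power button's round yellow cap, 36 mm across. With the cap up it is 74 mm above the counter and 12 mm above its housing; it rides down with the cap. Pressed straight down.
- power (a joint): How far the yellow cap is pressed, m: 0 = up, 0.008 = fully down. All start up. It latches: it stays down where it is pushed and cannot be brought back up. It resists with 3 N at first, 5 N at full travel, then stops hard; it counts as pressed from 5 mm down.
- power_base: Fixed round grey housing of the yellow button, 52 mm across, 12 mm high, on the console's top face. Origin: centre of its underside.
- cold_top (a point): Top centre of the blue cold-wash button's round blue cap, 36 mm across. With the cap up it is 74 mm above the counter and 12 mm above its housing; it rides down with the cap. Pressed straight down.
- cold (a joint): How far the blue cap is pressed, m: 0 = up, 0.008 = fully down. All start up. It latches: it stays down where it is pushed and cannot be brought back up. It resists with 3 N at first, 5 N at full travel, then stops hard; it counts as pressed from 5 mm down.
- cold_base: Fixed round grey housing of the blue button, 52 mm across, 12 mm high, on the console's top face. Origin: centre of its underside.
- start_top (a point): Top centre of the green start button's round green cap, 36 mm across. With the cap up it is 74 mm above the counter and 12 mm above its housing; it rides down with the cap. Pressed straight down.
- start (a joint): How far the green cap is pressed, m: 0 = up, 0.008 = fully down. All start up. It latches: it stays down where it is pushed and cannot be brought back up. It resists with 3 N at first, 5 N at full travel, then stops hard; it counts as pressed from 5 mm down.
- start_base: Fixed round grey housing of the green button, 52 mm across, 12 mm high, on the console's top face. Origin: centre of its underside.
- cancel_top (a point): Top centre of the red cancel button's round red cap, 36 mm across. With the cap up it is 74 mm above the counter and 12 mm above its housing; it rides down with the cap. Pressed straight down.
- cancel (a joint): How far the red cap is pressed, m: 0 = up, 0.008 = fully down. All start up. It latches: it stays down where it is pushed and cannot be brought back up. It resists with 3 N at first, 5 N at full travel, then stops hard; it counts as pressed from 5 mm down.
- cancel_base: Fixed round grey housing of the red button, 52 mm across, 12 mm high, on the console's top face. Origin: centre of its underside.
- dial_mark (a point): A point on the white programme dial, 20 mm from its axis, which goes round with it. The dial (48 mm across, with a bar grip, top 94 mm above the counter) turns easily about the vertical and must stay as set.
- detergent: Blue detergent bottle, 76 mm across, 200 mm tall, loose, upright to the left (console's +y) of the console. Origin: centre of its base.
- dosing_cup: Orange open dosing cup, 68 mm across, 60 mm tall, loose, to the right (-y) of the console. Origin: centre of its base.
- stain_jar: White jar with a red cap, 60 mm across, 85 mm tall, loose, beyond the console (+x). Origin: centre of its base.
Not all that is in view belongs to the job. Several things look just like the detergent: the one meant starts farthest to the robot's right.

How it is judged:
By the outcome, as a careful person would: the job done as asked, in the order asked, and still so for the second after the job is handed in, with the robot touching nothing.
It also fails if it takes over 38 s, if anything falls off the work surface, if the arm or the gripper's body presses on something with over 40 N, if the wrist force passes 120 N, or if a joint passes its speed limit or range.

## Robot

A 6-joint arm with a two-finger parallel gripper is mounted at the origin on the work surface. World frame = base frame: x ahead of the robot, y to its left, z up, the work surface at z = 0. Lengths are in m, angles in degrees, forces in N, time in s.
With the tool pointing down it reaches from about 0.3 to 0.75 m from the base axis. Payload 8.5 kg.
Tool frame: the origin (TCP) lies at the very end of the fingers, on their centre line; the grasp point (between the pads) lies 19 mm behind it; z points along the fingers, y is the line along which they close (so a half turn about z gives the same grasp; the last joint's range is limited). The gripper opens to 85 mm and grips with 20 to 120 N. Pads are 22 mm wide; open, the fingers measure 114 mm over their backs; the gripper's body (76 mm by 85 mm) begins 54 mm behind the grasp point. The pads swing forward as they close: fully open they stand 13 mm farther back than shut.
Start: joints at [-76.622, 21.807, 74.336, -0, 83.858, -12.336], TCP at [0.239, -0.496, 0.231] pointing down, gripper open.
Joint ranges: [-178.18, 178.18], [-50.72, 133.34], [12.68, 142.11], [-81.47, 261.47], [9.98, 163.14], [-165.26, 165.26]. Speed limits (degrees/s): [136.94, 136.94, 180, 180, 180, 180].

## Interface

Orientations are given as a 3x3 rotation matrix whose columns are the frame's x, y, z axes.
In Python, from rig import observe, cams, ticket gives the robot as it stands.
- The arm moves only by the tool move_arm, never from a script. Its arguments are lists of equal length, an entry for each row: "jaw": the finger opening in cm, from 0 to 8.54; "dp": the shift along the tool's x, y, z in cm, a list of three; "turn": the turn, a rotation vector about the tool's x, y, z in rad, a list of three. In form: {"jaw": [jaw, ...], "dp": [[tx, ty, tz], ...], "turn": [[wx, wy, wz], ...]}. A call has 1 to 12 rows; each row shifts and turns the commanded pose from where the row before left it, along the tool's axes as they then stand; what a row does not reach is not made up. A row lasts 1/12 s, in which the tool goes at most 41.7 mm and 7.16 degrees, less where a joint would pass 70% of its speed; a pose out of reach is approached as far as the arm can. A call is refused whole if a number of a shift passes 4.17 or a number of a turn 0.125, either way. A call with a gripper value outside its range is refused whole. The fingers move at their own pace and stop on an object; "force" is the grip in N (left out, the last holds). Time passes only in rows, so rows that do not move let the fingers close. It gives the time, the measured TCP pose, the force, the opening and the grip force at its end, in the units of the state.
- observe(): the state, without advancing time (a new reading comes with each control period).
- cams.get_image(name): name is "scene" or "top" or "wrist"; returns (picture, depth): 400x640x3 uint8, red, green, blue; 400x640 float32, m along the optical axis (not along the pixel's ray), 0 where there is no reading.
- cams.calibration(name): a dict with "vertical_fov" (degrees; the focal length in pixels is half the picture's height over the tangent of half this angle, whatever the lens; pixels are square), "cx", "cy" (the principal point, pixels), "view" (4x4, takes a point from world to camera coordinates); the wrist camera has in their place "tool_from_camera" (4x4, takes a point from camera to tool coordinates, whose origin is the TCP and whose axes are the flange's). Camera axes: x right, y up, looking along -z (the intrinsics and any distortion apply to the point x, -y, -z); pixel columns grow to the right and rows downward; lengths in m; the calibration is good to about 2 mm. The wrist camera is an equidistant fisheye: a pixel r from the principal point sees the ray r / f radians off the axis. A picture is of the moment at which its call begins: read the wrist's pose just before it. calibration takes no time and is no camera call.
- ticket.close_job(): hands the job in; it is judged then, once.
Trained networks look in the newest picture that a camera, given by its name, has taken for a name from the list of things; names that differ only in an ending like _2 or _b are one class to them, and where a whole thing is asked for, a point or a joint stands for the part that bears it (a point fixed in the world has none). Each returns a list of dicts, best first, with "p" (0 to 1); they miss things now and then, are a little off and sometimes report something else, mostly with a low value. They report only what shows in the picture. A call takes as long as a camera call. They do not tell look-alikes from the thing itself.
- cams.spot_in(camera, query): "box" ([centre column, centre row, width, height] as shares, 0 to 1, of the picture: columns of its width, rows of its height, round what is visible of it).
- cams.outline_of(camera, query): "mask" (400x640 bool, what is visible of it) and "box" ([centre column, centre row, width, height] as shares, 0 to 1, of the picture: columns of its width, rows of its height, round what is visible of it).
- cams.mark_of(camera, query): "location" ([column, row] as shares, 0 to 1, of the picture: columns of its width, rows of its height: a listed point, or the origin of a listed thing).
The state is a dict: "time_s": time; "q": joint angles; "qvel": joint speeds; "joint_efforts": joint torques, N m; "position": TCP position; "tool_rot": TCP orientation; "ft_force": force on the tool from outside, world axes, zero at the start; "wrist_torque": the same for the moment, N m; "grip_width": finger opening in m; "gripper_force": force on a finger pad.
Only numpy, scipy, OpenCV 4.12 (cv2) and the standard library are available. Lean on these libraries where they do the work, as an engineer would, in place of code of your own. Each camera call takes 0.05 s, during which the arm holds its last target. There are 200 camera calls.

## Working session

There is one attempt and no reset: what is moved stays moved. The work goes in short steps, Python scripts to look and compute and a tool call to move; the robot and the scene stay as the last step left them, time stands still between calls to the robot, and variables do not carry over. Pictures are saved under pics/ and viewed, at most 10 in all, crops included, and the job is handed in when it is done.

Besides the shell and the picture viewer there is one more tool, called after "Request:" as name(argument=value, ...), one argument or row to a line, values as JSON. move_arm: Moves the arm, as the interface text tells. Its arguments: {"type":"object","properties":{"jaw":{"type":"array","items":{"type":"number"}},"dp":{"type":"array","items":{"type":"array","items":{"type":"number"}}},"turn":{"type":"array","items":{"type":"array","items":{"type":"number"}}},"force":{"type":"number"}},"required":["jaw","dp","turn"]}

```bash
mkdir -p pics; cat > h.py <<'E'
import numpy as np, cv2
from rig import observe, cams, ticket
def world(cam,u,v,depth=None,z=None):
    c=cams.calibration(cam); f=200/np.tan(np.radians(c["vertical_fov"]/2))
    T=np.linalg.inv(np.array(c["view"]))
    r=np.array([(u-c["cx"])/f,-(v-c["cy"])/f,-1.]); d=T[:3,:3]@r; o=T[:3,3]
    t=depth if z is None else (z-o[2])/d[2]
    return o+t*d
E
python3 - <<'E'
from h import *
for n in("top","scene"):
    im,d=cams.get_image(n); cv2.imwrite(f"pics/{n}.png",im[:,:,::-1])
    print({k:v for k,v in cams.calibration(n).items() if k!='view'})
    for q in("power_top","cold_top","start_top","cancel_top","dial_mark","console","detergent","dosing_cup","stain_jar"):
        for m in cams.mark_of(n,q)[:3]:
            u,v=m["location"][0]*640,m["location"][1]*400
            z=.074 if q[-3:]=='top' else .09 if q=='dial_mark' else 0
            print(n,q,round(m["p"],2),round(u),round(v),world(n,u,v,z=z).round(3))
s=observe();print(s["time_s"],s["position"],s["tool_rot"])
E
```

```text
{'vertical_fov': 53.760055416407454, 'cx': 318.05646937761895, 'cy': 197.82161608406773}
top power_top 0.44 325 246 [0.492 0.04  0.074]
top cold_top 0.69 398 184 [ 0.653 -0.141  0.074]
top start_top 0.63 405 225 [ 0.549 -0.158  0.074]
top cancel_top 0.74 313 202 [0.601 0.071 0.074]
top dial_mark 0.72 352 217 [ 0.564 -0.026  0.09 ]
top dial_mark 0.37 446 192 [ 0.632 -0.258  0.09 ]
top console 0.96 360 217 [ 0.577 -0.053  0.   ]
top console 0.34 309 162 [0.725 0.087 0.   ]
top detergent 0.94 221 267 [0.434 0.31  0.   ]
top detergent 0.9 202 227 [0.539 0.37  0.   ]
top detergent 0.73 249 229 [0.535 0.241 0.   ]
top dosing_cup 0.59 447 194 [ 0.644 -0.288  0.   ]
top stain_jar 0.61 307 163 [0.722 0.094 0.   ]
{'vertical_fov': 44.240296515469026, 'cx': 316.72600243023965, 'cy': 201.9653794228636}
scene power_top 0.72 235 243 [ 0.55  -0.16   0.074]
scene power_top 0.42 284 184 [0.486 0.039 0.074]
scene cold_top 0.51 270 267 [ 0.656 -0.134  0.074]
scene start_top 0.51 236 241 [ 0.548 -0.155  0.074]
scene cancel_top 0.5 320 209 [0.607 0.06  0.074]
scene cancel_top 0.46 322 203 [0.597 0.077 0.074]
scene dial_mark 0.71 285 217 [ 0.577 -0.026  0.09 ]
scene console 0.83 282 239 [ 0.58  -0.044  0.   ]
scene detergent 0.82 345 139 [0.426 0.314 0.   ]
scene detergent 0.8 379 153 [0.528 0.355 0.   ]
scene detergent 0.65 351 175 [0.537 0.237 0.   ]
scene dosing_cup 0.98 222 315 [ 0.653 -0.281  0.   ]
scene dosing_cup 0.43 288 190 [0.464 0.064 0.   ]
scene stain_jar 0.67 357 246 [0.72  0.093 0.   ]
scene stain_jar 0.44 318 215 [0.581 0.078 0.   ]
1.0 [ 0.23862252 -0.49551993  0.23130905] [[ 9.00980753e-01  4.33859058e-01  6.34097529e-06]
 [ 4.33859057e-01 -9.00980753e-01  4.18028450e-05]
 [ 2.38496397e-05 -3.49124693e-05 -9.99999999e-01]]
```

```bash
python3 - <<'E'
from h import *
a=cv2.imread("pics/top.png"); s=cv2.imread("pics/scene.png")
a=cv2.resize(a[130:300,180:480],(800,453),interpolation=cv2.INTER_CUBIC)
cv2.imwrite("pics/topc.png",a)
E
```

```text
(no output)
```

View pics/topc.png

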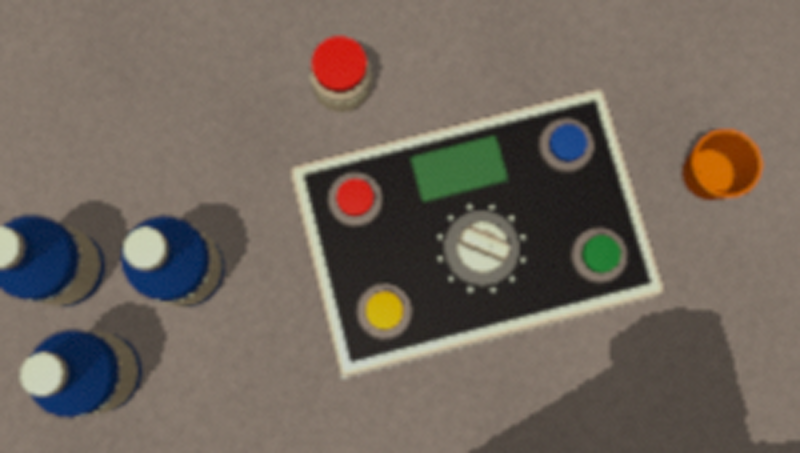

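View pics/scene.png

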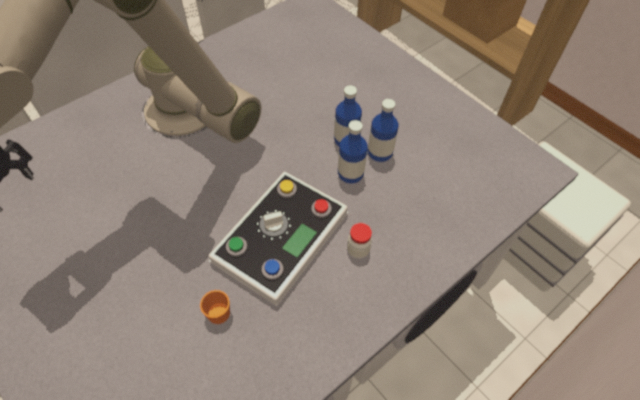

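The top crop shows yellow (385,310), green (600,254), blue (568,143) and red (355,198), with the dial in the middle. The scene view agrees, and the way to the console is clear. Next I'll get the colour centroids.

```bash
cat >> h.py <<'E'
def caps(cam,im):
    h=cv2.cvtColor(im,cv2.COLOR_RGB2HSV); out={}
    for n,(u0,v0),lo,hi in (("power",(324,246),22,32),("cold",(393,184),100,125),("start",(405,225),45,85),("cancel",(313,204),0,8)):
        m=cv2.inRange(h,(lo,110,50),(hi,255,255)); k=np.zeros_like(m); cv2.circle(k,(u0,v0),10,255,-1)
        v,u=np.nonzero(m&k); out[n]=world(cam,u.mean()+.0,v.mean(),z=.074); print(n,len(u),u.mean().round(1),v.mean().round(1),out[n].round(4))
    return out
E
python3 - <<'E'
from h import *
im=cv2.imread("pics/top.png")[:,:,::-1].copy()
c=caps("top",im); s=observe(); R=np.array(s["tool_rot"])
ctr=sum(c.values())/4; print("ctr",ctr)
print([np.linalg.norm(c[a]-c[b]).round(4) for a,b in(("power","cancel"),("cold","start"),("power","start"),("cancel","cold"))],"want .11 .11 .21 .21")
p=s["position"]
for n in("power","cold","start"):
    print(n,(R.T@(c[n]-p)*100).round(2)); p=c[n]
E
```

```text
power 164 323.6 246.2 [0.4916 0.042  0.074 ]
cold 144 392.7 183.1 [ 0.6549 -0.1288  0.074 ]
start 148 405.1 224.8 [ 0.5496 -0.159   0.074 ]
cancel 172 312.7 203.5 [0.5973 0.0719 0.074 ]
ctr [ 0.5733818  -0.04349066  0.074     ]
[np.float64(0.1098), np.float64(0.1095), np.float64(0.2092), np.float64(0.2088)] want .11 .11 .21 .21
power [ 46.12 -37.45  15.73]
cold [ 7.3  22.47 -0.  ]
start [-10.8   -1.84  -0.  ]
```

Request:
move_arm(
  jaw=[0, 0, 0, 0, 0, 0, 0, 0, 0, 0, 0, 0],
  dp=[
    [1.92, -1.56, 0.2],
    [1.92, -1.56, 0.2],
    [1.92, -1.56, 0.2],
    [1.92, -1.56, 0.2],
    [1.92, -1.56, 0.2],
    [1.92, -1.56, 0.2],
    [1.92, -1.56, 0.2],
    [1.92, -1.56, 0.2],
    [1.92, -1.56, 0.2],
    [1.92, -1.56, 0.2],
    [1.92, -1.56, 0.2],
    [1.92, -1.56, 0.2],
  ],
  turn=[
    [0, 0, 0],
    [0, 0, 0],
    [0, 0, 0],
    [0, 0, 0],
    [0, 0, 0],
    [0, 0, 0],
    [0, 0, 0],
    [0, 0, 0],
    [0, 0, 0],
    [0, 0, 0],
    [0, 0, 0],
    [0, 0, 0],
  ],
)

```text
time_s: 2.0
position: [0.3653, -0.2258, 0.2074]
tool_rot: [[0.901, 0.434, 0.0], [0.434, -0.901, -0.0], [0.0, 0.0, -1.0]]
ft_force: [0.1, 0.3, 0.8]
grip_width: -0.0001
gripper_force: 0.0
```

Request:
move_arm(
  jaw=[0, 0, 0, 0, 0, 0, 0, 0, 0, 0, 0, 0],
  dp=[
    [1.92, -1.56, 0.6],
    [1.92, -1.56, 0.6],
    [1.92, -1.56, 0.6],
    [1.92, -1.56, 0.6],
    [1.92, -1.56, 0.6],
    [1.92, -1.56, 0.6],
    [1.92, -1.56, 0.6],
    [1.92, -1.56, 0.6],
    [1.92, -1.56, 0.6],
    [1.92, -1.56, 0.6],
    [1.92, -1.56, 0.6],
    [1.92, -1.56, 0.6],
  ],
  turn=[
    [0, 0, 0],
    [0, 0, 0],
    [0, 0, 0],
    [0, 0, 0],
    [0, 0, 0],
    [0, 0, 0],
    [0, 0, 0],
    [0, 0, 0],
    [0, 0, 0],
    [0, 0, 0],
    [0, 0, 0],
    [0, 0, 0],
  ],
)

```text
time_s: 3.0
position: [0.4918, 0.043, 0.1351]
tool_rot: [[0.901, 0.434, 0.0], [0.434, -0.901, -0.0], [0.0, 0.0, -1.0]]
ft_force: [0.0, -0.3, -0.4]
grip_width: 0.0003
gripper_force: 0.0
```

Request:
move_arm(
  jaw=[0, 0],
  dp=[
    [0, 0, 0],
    [0, 0, 0],
  ],
  turn=[
    [0, 0, 0],
    [0, 0, 0],
  ],
)

```text
time_s: 3.17
position: [0.4914, 0.0425, 0.135]
tool_rot: [[0.9, 0.436, -0.001], [0.436, -0.9, -0.0], [-0.001, -0.0, -1.0]]
ft_force: [-0.5, -1.3, 0.2]
grip_width: 0.0
gripper_force: 0.0
```

```bash
python3 - <<'E'
from h import *
s=observe(); im,d=cams.get_image("wrist"); cv2.imwrite("pics/w1.png",im[:,:,::-1])
c=cams.calibration("wrist"); f=200/np.tan(np.radians(c["vertical_fov"]/2)); T=np.array(c["tool_from_camera"]); R=np.array(s["tool_rot"])
h=cv2.cvtColor(im,cv2.COLOR_RGB2HSV)
for n,lo,hi in(("power",22,32),("cancel",0,8),("start",45,85)):
    m=cv2.inRange(h,(lo,110,50),(hi,255,255)); _,l,st,ce=cv2.connectedComponentsWithStats(m)
    for i in np.argsort(-st[1:,4])[:2]+1:
        u,v=ce[i]; x,y=u-c["cx"],v-c["cy"]; r=np.hypot(x,y); a=r/f
        ray=np.array([np.sin(a)*x/r,-np.sin(a)*y/r,-np.cos(a)]); o=s["position"]+R@T[:3,3]; dd=R@T[:3,:3]@ray
        print(n,st[i],ce[i].round(),(o+dd*(.074-o[2])/dd[2]).round(4))
E
```

```text
power [ 296  194   49   47 1771] [320. 217.] [0.4931 0.0411 0.074 ]
power [615 187  25  22  52] [629. 193.] [ 0.6558 -0.2464  0.074 ]
cancel [ 321   35   55   53 2256] [348.  61.] [0.5971 0.0714 0.074 ]
cancel [604 372  22  28  93] [613. 385.] [ 0.4165 -0.6377  0.074 ]
start [ 423   50   99   82 5120] [472.  91.] [ 0.6233 -0.0143  0.074 ]
start [525 230  34  39 958] [541. 248.] [ 0.5511 -0.154   0.074 ]
```

View pics/w1.png

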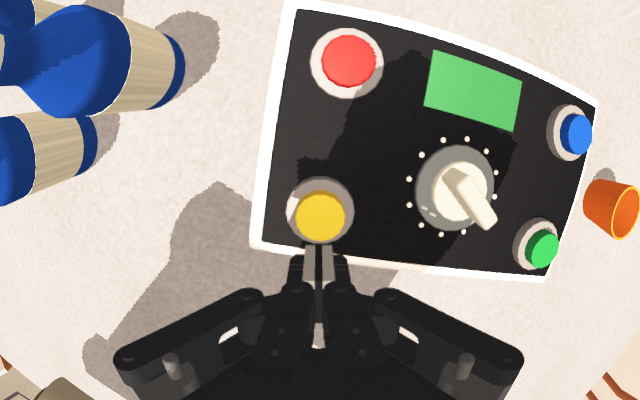

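The wrist view shows yellow at (320,217), just ahead of the fingertips. That agrees with the top camera to 2 mm, so I'm going down.

Request:
move_arm(
  jaw=[0, 0, 0, 0, 0, 0, 0, 0, 0, 0, 0, 0],
  dp=[
    [0.1, 0, 0.8],
    [0, 0, 1.0],
    [0, 0, 1.0],
    [0, 0, 1.0],
    [0, 0, 0.8],
    [0, 0, 0.6],
    [0, 0, 0.4],
    [0, 0, 0.2],
    [0, 0, 0.2],
    [0, 0, 0.2],
    [0, 0, 0.2],
    [0, 0, 0.1],
  ],
  turn=[
    [0, 0, 0],
    [0, 0, 0],
    [0, 0, 0],
    [0, 0, 0],
    [0, 0, 0],
    [0, 0, 0],
    [0, 0, 0],
    [0, 0, 0],
    [0, 0, 0],
    [0, 0, 0],
    [0, 0, 0],
    [0, 0, 0],
  ],
)

```text
time_s: 4.22
position: [0.4925, 0.0421, 0.0705]
tool_rot: [[0.901, 0.434, 0.001], [0.434, -0.901, -0.0], [0.001, 0.001, -1.0]]
ft_force: [-0.8, -0.9, 3.0]
grip_width: 0.0003
gripper_force: 1.7
```

Request:
move_arm(
  jaw=[0, 0],
  dp=[
    [0, 0, 0.1],
    [0, 0, 0.1],
  ],
  turn=[
    [0, 0, 0],
    [0, 0, 0],
  ],
)

```text
time_s: 4.38
position: [0.4924, 0.0421, 0.0685]
tool_rot: [[0.901, 0.434, 0.001], [0.434, -0.901, -0.0], [0.001, 0.001, -1.0]]
ft_force: [-0.8, -1.5, 4.6]
grip_width: 0.0002
gripper_force: 1.9
```

Request:
move_arm(
  jaw=[0, 0, 0, 0],
  dp=[
    [0, 0, 0.1],
    [0, 0, 0.1],
    [0, 0, 0.05],
    [0, 0, 0],
  ],
  turn=[
    [0, 0, 0],
    [0, 0, 0],
    [0, 0, 0],
    [0, 0, 0],
  ],
)

```text
time_s: 4.72
position: [0.4925, 0.0421, 0.066]
tool_rot: [[0.901, 0.434, 0.001], [0.434, -0.901, -0.0], [0.0, 0.0, -1.0]]
ft_force: [-0.8, -1.0, 5.7]
grip_width: -0.0003
gripper_force: 2.7
```

Request:
move_arm(
  jaw=[0, 0],
  dp=[
    [0, 0, 0.05],
    [0, 0, 0],
  ],
  turn=[
    [0, 0, 0],
    [0, 0, 0],
  ],
)

```text
time_s: 4.88
position: [0.4925, 0.0421, 0.066]
tool_rot: [[0.901, 0.434, 0.001], [0.434, -0.901, -0.0], [0.001, 0.001, -1.0]]
ft_force: [-1.7, -1.2, 11.3]
grip_width: -0.0002
gripper_force: 5.4
```

Request:
move_arm(
  jaw=[0, 0, 0, 0, 0, 0, 0, 0, 0, 0, 0, 0],
  dp=[
    [0, 0, -1.0],
    [0, 0, -2.0],
    [0, 0, -2.5],
    [0, 0, -1.5],
    [0.8, 2.5, 0],
    [0.9, 2.8, 0],
    [1.0, 3.1, 0],
    [1.0, 3.1, 0],
    [1.0, 3.1, 0],
    [1.0, 3.1, 0],
    [0.9, 2.75, 0],
    [0.6, 2.0, 0],
  ],
  turn=[
    [0, 0, 0],
    [0, 0, 0],
    [0, 0, 0],
    [0, 0, 0],
    [0, 0, 0],
    [0, 0, 0],
    [0, 0, 0],
    [0, 0, 0],
    [0, 0, 0],
    [0, 0, 0],
    [0, 0, 0],
    [0, 0, 0],
  ],
)

```text
time_s: 5.88
position: [0.6556, -0.1306, 0.1343]
tool_rot: [[0.901, 0.433, -0.001], [0.433, -0.901, 0.0], [-0.0, -0.001, -1.0]]
ft_force: [-0.2, 0.6, 0.8]
grip_width: 0.0002
gripper_force: 0.0
```

Request:
move_arm(
  jaw=[0, 0],
  dp=[
    [0, 0, 0],
    [0, 0, 0],
  ],
  turn=[
    [0, 0, 0],
    [0, 0, 0],
  ],
)

```text
time_s: 6.05
position: [0.6544, -0.1291, 0.1341]
tool_rot: [[0.901, 0.433, -0.002], [0.433, -0.901, 0.001], [-0.001, -0.002, -1.0]]
ft_force: [0.9, 0.8, 0.2]
grip_width: 0.0001
gripper_force: 0.0
```

Request:
move_arm(
  jaw=[0, 0, 0, 0, 0, 0, 0, 0, 0, 0, 0, 0],
  dp=[
    [0, 0, 0.8],
    [0, 0, 1.0],
    [0, 0, 1.0],
    [0, 0, 1.0],
    [0, 0, 0.8],
    [0, 0, 0.6],
    [0, 0, 0.4],
    [0, 0, 0.2],
    [0, 0, 0.2],
    [0, 0, 0.2],
    [0, 0, 0.2],
    [0, 0, 0.1],
  ],
  turn=[
    [0, 0, 0],
    [0, 0, 0],
    [0, 0, 0],
    [0, 0, 0],
    [0, 0, 0],
    [0, 0, 0],
    [0, 0, 0],
    [0, 0, 0],
    [0, 0, 0],
    [0, 0, 0],
    [0, 0, 0],
    [0, 0, 0],
  ],
)

```text
time_s: 7.05
position: [0.6547, -0.1289, 0.0707]
tool_rot: [[0.901, 0.434, 0.001], [0.434, -0.901, -0.0], [0.001, 0.001, -1.0]]
ft_force: [-1.1, 0.6, 2.7]
grip_width: 0.0002
gripper_force: 1.7
```

Request:
move_arm(
  jaw=[0, 0, 0, 0, 0, 0],
  dp=[
    [0, 0, 0.1],
    [0, 0, 0.1],
    [0, 0, 0.1],
    [0, 0, 0.1],
    [0, 0, 0.05],
    [0, 0, 0],
  ],
  turn=[
    [0, 0, 0],
    [0, 0, 0],
    [0, 0, 0],
    [0, 0, 0],
    [0, 0, 0],
    [0, 0, 0],
  ],
)

```text
time_s: 7.55
position: [0.6547, -0.1289, 0.0661]
tool_rot: [[0.901, 0.434, 0.001], [0.434, -0.901, -0.0], [0.0, 0.001, -1.0]]
ft_force: [-0.1, -0.5, 3.8]
grip_width: -0.0001
gripper_force: 2.4
```

Request:
move_arm(
  jaw=[0, 0],
  dp=[
    [0, 0, 0.05],
    [0, 0, 0],
  ],
  turn=[
    [0, 0, 0],
    [0, 0, 0],
  ],
)

```text
time_s: 7.72
position: [0.6548, -0.1289, 0.066]
tool_rot: [[0.901, 0.434, 0.001], [0.434, -0.901, -0.0], [0.001, 0.001, -1.0]]
ft_force: [-1.3, 0.6, 8.0]
grip_width: 0.0001
gripper_force: 3.9
```

Request:
move_arm(
  jaw=[0, 0, 0, 0, 0, 0, 0, 0, 0, 0, 0, 0],
  dp=[
    [0, 0, -1.0],
    [0, 0, -2.0],
    [0, 0, -2.5],
    [0, 0, -1.5],
    [-1.5, -0.3, 0],
    [-2.0, -0.4, 0],
    [-2.0, -0.4, 0],
    [-2.0, -0.4, 0],
    [-2.0, -0.3, 0],
    [-1.2, -0.1, 0],
    [0, 0, 0],
    [0, 0, 0],
  ],
  turn=[
    [0, 0, 0],
    [0, 0, 0],
    [0, 0, 0],
    [0, 0, 0],
    [0, 0, 0],
    [0, 0, 0],
    [0, 0, 0],
    [0, 0, 0],
    [0, 0, 0],
    [0, 0, 0],
    [0, 0, 0],
    [0, 0, 0],
  ],
)

```text
time_s: 8.72
position: [0.5499, -0.1583, 0.1356]
tool_rot: [[0.901, 0.433, 0.0], [0.433, -0.901, 0.0], [0.0, 0.0, -1.0]]
ft_force: [1.0, -0.3, 0.4]
grip_width: -0.0001
gripper_force: 0.0
```

Request:
move_arm(
  jaw=[0, 0, 0, 0, 0, 0, 0, 0, 0, 0, 0, 0],
  dp=[
    [0, 0, 0.8],
    [0, 0, 1.0],
    [0, 0, 1.0],
    [0, 0, 1.0],
    [0, 0, 0.8],
    [0, 0, 0.6],
    [0, 0, 0.4],
    [0, 0, 0.2],
    [0, 0, 0.2],
    [0, 0, 0.2],
    [0, 0, 0.2],
    [0, 0, 0.1],
  ],
  turn=[
    [0, 0, 0],
    [0, 0, 0],
    [0, 0, 0],
    [0, 0, 0],
    [0, 0, 0],
    [0, 0, 0],
    [0, 0, 0],
    [0, 0, 0],
    [0, 0, 0],
    [0, 0, 0],
    [0, 0, 0],
    [0, 0, 0],
  ],
)

```text
time_s: 9.72
position: [0.5501, -0.1583, 0.0706]
tool_rot: [[0.901, 0.434, 0.001], [0.434, -0.901, -0.0], [0.001, 0.001, -1.0]]
ft_force: [-1.0, 0.6, 4.2]
grip_width: -0.0
gripper_force: 1.7
```

Request:
move_arm(
  jaw=[0, 0, 0, 0, 0, 0, 0],
  dp=[
    [0, 0, 0.1],
    [0, 0, 0.1],
    [0, 0, 0.1],
    [0, 0, 0.1],
    [0, 0, 0.05],
    [0, 0, 0.05],
    [0, 0, 0],
  ],
  turn=[
    [0, 0, 0],
    [0, 0, 0],
    [0, 0, 0],
    [0, 0, 0],
    [0, 0, 0],
    [0, 0, 0],
    [0, 0, 0],
  ],
)

```text
time_s: 10.3
position: [0.5501, -0.1583, 0.066]
tool_rot: [[0.901, 0.434, 0.001], [0.434, -0.901, -0.001], [0.001, 0.001, -1.0]]
ft_force: [-2.3, 0.1, 9.5]
grip_width: -0.0004
gripper_force: 4.5
```

Request:
move_arm(
  jaw=[0, 0, 0, 0, 0, 0, 0, 0, 0, 0, 0, 0],
  dp=[
    [0, 0, -1.0],
    [0, 0, -2.0],
    [0, 0, -2.5],
    [0, 0, -2.5],
    [0, 0, -2.5],
    [0, 0, -2.5],
    [-1.5, 1.0, -1.5],
    [-2.5, 1.7, 0],
    [-2.5, 1.7, 0],
    [-2.5, 1.7, 0],
    [-2.5, 1.7, 0],
    [-2.5, 1.7, 0],
  ],
  turn=[
    [0, 0, 0],
    [0, 0, 0],
    [0, 0, 0],
    [0, 0, 0],
    [0, 0, 0],
    [0, 0, 0],
    [0, 0, 0],
    [0, 0, 0],
    [0, 0, 0],
    [0, 0, 0],
    [0, 0, 0],
    [0, 0, 0],
  ],
)

```text
time_s: 11.3
position: [0.4639, -0.3054, 0.2105]
tool_rot: [[0.901, 0.434, -0.0], [0.434, -0.901, 0.0], [-0.0, -0.001, -1.0]]
ft_force: [0.8, -0.8, -0.2]
grip_width: 0.0001
gripper_force: 0.0
```

Request:
move_arm(
  jaw=[0, 0, 0, 0, 0, 0, 0, 0],
  dp=[
    [-2.5, 1.7, 0],
    [-2.5, 1.7, 0],
    [-2.5, 1.7, 0],
    [-2.5, 1.7, 0],
    [-1.5, 1.0, 0],
    [0, 0, 0],
    [0, 0, 0],
    [0, 0, 0],
  ],
  turn=[
    [0, 0, 0],
    [0, 0, 0],
    [0, 0, 0],
    [0, 0, 0],
    [0, 0, 0],
    [0, 0, 0],
    [0, 0, 0],
    [0, 0, 0],
  ],
)

```text
time_s: 11.97
position: [0.3955, -0.4239, 0.2103]
tool_rot: [[0.901, 0.434, -0.0], [0.434, -0.901, 0.001], [0.0, -0.001, -1.0]]
ft_force: [0.6, 0.4, 0.1]
grip_width: 0.0001
gripper_force: 0.0
```

```bash
python3 - <<'E'
from h import *
im,d=cams.get_image("top"); caps("top",im)
a=cv2.imread("pics/topc.png"); b=cv2.resize(im[130:300,180:480,::-1],(800,453),interpolation=cv2.INTER_CUBIC); cv2.imwrite("pics/top2.png",b)
im,d=cams.get_image("scene"); b=cv2.resize(im[160:320,180:400,::-1],(800,582),interpolation=cv2.INTER_CUBIC); cv2.imwrite("pics/sc2.png",b)
E
```

```text
power 158 323.6 246.3 [0.4913 0.042  0.074 ]
cold 134 392.2 183.7 [ 0.6533 -0.1276  0.074 ]
start 137 404.8 225.2 [ 0.5487 -0.1583  0.074 ]
cancel 172 312.7 203.5 [0.5973 0.0719 0.074 ]
```

View pics/top2.png

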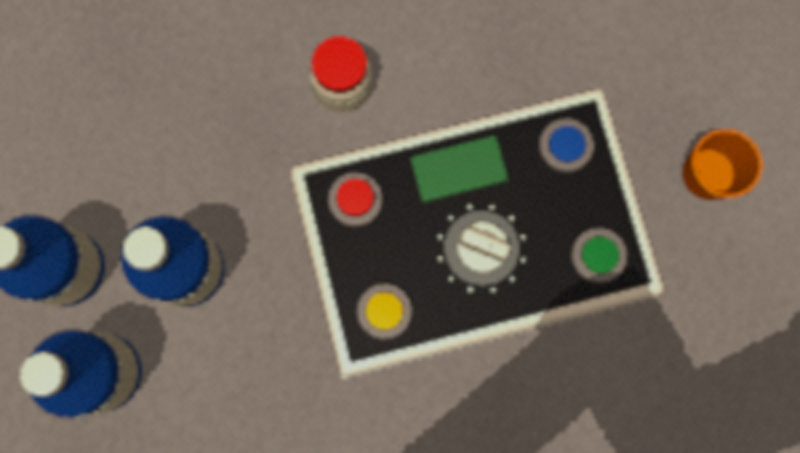

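View pics/sc2.png

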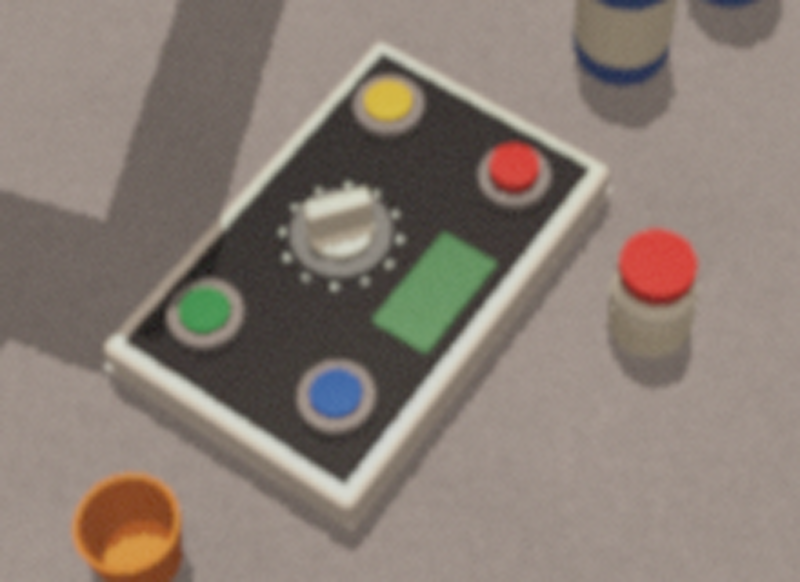

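In the scene crop, yellow (388,100), green (205,308) and blue (336,392) sit low in their housings, while red (514,166) is still up. The dial, bottle, cup and jar look unchanged.

```bash
python3 -c "
from rig import ticket
print(ticket.close_job())"
```

```text
the job is handed in; nothing more can be done
None
```

The cold wash is started and the job is handed in: I pressed yellow, blue and green in that order, each down to its stop, with red still up, the dial and loose things unmoved in the last pictures, and the arm clear of the console at about 12 s.

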